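Level a flask rig with a wedge under its low corner

ROBOT

A 6-joint arm with a two-finger parallel gripper is mounted at the origin on the work surface. World frame = base frame: x ahead of the robot, y to its left, z up, the work surface at z = 0. Lengths are in mm, angles in rad, forces in N, time in s.
With the tool pointing down it reaches from about 350 to 775 mm from the base axis. Payload 7.3 kg.
Tool frame: the origin (TCP) lies midway between the tips of the shut fingers; the grasp point (between the pads) lies bot.tcp_to_grasp behind it (bot.tcp_to_grasp is the distance from the TCP to the grasp point, in mm); z points along the fingers, y is the direction in which the jaws open and shut (so a half turn about z gives the same grasp; the last joint's range is limited). The gripper opens to 92 mm and grips with 3 to 60 N. Pads are 19 mm wide; open, the fingers measure 130 mm over their backs; the gripper's body (75 mm by 190 mm) begins 47 mm behind the grasp point.
Start: joints at [1.088, 0.342, 1.524, -0, 1.275, -0.146], TCP at [173.482, 495.529, 226.741] pointing down, gripper open.
Joint ranges: [-2.53, 2.53], [-0.77, 2.02], [0.04, 2.7], [-1, 4.14], [0.28, 2.66], [-3.11, 3.11]. Speed limits (rad/s): [2.57, 2.57, 3.14, 3.14, 3.14, 3.14].

INTERFACE

Orientations are given as [roll, pitch, yaw] about the fixed x, y, z axes, in that order (R = Rz(yaw) Ry(pitch) Rx(roll)).
In Python, from plant import bot gives the robot as it stands.
- The arm moves only by the shell command python3 -m inch 'ROWS'. ROWS is JSON, one flat list of numbers, 7 for each row, row after row: the shift along the world's x, y, z in cm, then the turn, a rotation vector about the world's x, y, z in degrees, then the gripper command: -1 is shut, 1 is fully open, values between are in proportion. In form: [tx, ty, tz, ax, ay, az, fingers, tx, ty, tz, ax, ay, az, fingers, ...]. A call has exactly 5 rows; each row is the pose to reach, as a shift and turn from the pose measured when the call began; what a row does not reach only later rows make up. A row lasts 1/10 s, in which the tool goes at most 50 mm and 8.59 degrees, less where a joint would pass 70% of its speed; a pose out of reach is approached as far as the arm can. A call with a gripper value outside its range is refused whole. The fingers move at their own pace and stop on an object; the grip force is fixed at half the most. Time passes only in rows, so rows that repeat a pose let the fingers close, or fill a call up. It gives the time, the measured TCP pose, the force and the opening at its end, in the units of the state.
- bot.get_obs(): the state, without advancing time (a new reading comes with each control period).
- bot.capture(name): name is "scene" or "top" or "wrist"; returns the picture (420x560x3 uint8, red, green, blue); there is no depth.
- bot.calibration(name): a dict with "fx", "fy", "cx", "cy" (pixels), "cam_to_world" (4x4, takes a point from camera to world coordinates). Camera axes: x right, y down, z forward; pixel columns grow to the right and rows downward; lengths in mm; the calibration is good to about 2 mm. A picture is of the moment at which its call begins: read the wrist's pose just before it. calibration takes no time and is no camera call; for the wrist camera it gives the pose at the moment of the call.
- bot.close_job(): hands the job in, once; it reports no verdict.
The state is a dict: "time": time; "joint_positions": joint angles; "dq": joint speeds; "tau": joint torques, N m; "tool_pos": TCP position; "tcp_rot": TCP orientation; "contact_force": force on the tool from outside, world axes, zero at the start; "moment": the same for the moment, N m; "grip_width": finger opening in mm.
Only numpy, scipy, OpenCV 4.12 (cv2) and the standard library are available. Lean on these libraries where they do the work, as an engineer would, in place of code of your own. Each camera call takes 0.05 s, during which the arm holds its last target.

TASK

The heating mantle and flask stand on a metal plate that has lost the foot at its near right-hand corner (seen from the robot), so that corner sits low. Slide the big orange wedge, thin end first and lying flat on the hardboard stuck there, in under the right-hand edge of the plate beside that corner, and ease it home gently until the bubble of the round level on the plate lies wholly inside the black ring, without forcing it any further. Then let go, leaving the wedge to carry the corner; raise the plate with the wedge only, do not shove the rig or press on it with the hand, and leave the other things where they are.

Things in the scene. Friction and masses are not known exactly. Their poses are not given: they have to be found in the camera images.
- rig: Rig to be levelled, about 6 kg, loose on the bench: aluminium plate 260 (x) x 340 (y) x 10 mm, underside 20 mm above the bench when level. Origin: centre of the plate, at the height of its feet's undersides; x away from the robot at yaw 0, y left, z normal to the plate. Rubber feet at x +-110, y +-150 mm, but for the near right one. The wedge will carry 6 to 11 N; friction about 0.5 to 0.7.
- low_corner (a point): End of the bare screw at the near right corner, where the foot is lost (rig x -110, y -150, z 12 mm). It stands on a stack of washers too low for it by 3.8 to 5.8 mm, a tilt of 0.02 to 0.035 rad about the line of the near left and far right feet. Raised here, the plate turns about that line till the far left foot touches down (level); pushed on, the load on the wedge climbs.
- mantle (a point): Middle of the top of the cream heating mantle fixed on the plate (rig x -30, y -60, z 117 mm; radius 81 mm). The glass flask in it ends about 230 mm above the bench; a support rod of 12 mm, 360 mm high, stands behind it (rig x 105, y -60) with a clamp to the flask's neck.
- entry (a point): Point on the lower right-hand edge of the plate (rig x -55, y -170, z 20 mm), where the wedge goes in along the rig's +y. It slides on a brown hardboard offcut stuck to the bench, of unknown thickness (1.5 to 5.5 mm), from rig x -130 to -15 and y -105 to -300 mm: room for its middle from x -70 to -35. The edge is 15 to 17 mm above the bench at the start, 20 mm when level.
- wedge: Orange plastic wedge, 150 long, 36 mm wide, 120 g, flat below, thickness growing evenly from 4 mm at the thin end to 34 mm at the thick end (1 in 5). Origin: centre of its underside; +x points to the thin end, z up. Grip it across its width. With the plate level, 50 to 75 mm of it is under the plate. Pushing it takes 5 to 13 N while it lifts, more once the plate is level. Friction holds it there.
- wedge_tip (a point): Middle of the bottom edge of the orange wedge's thin end (wedge x +75 mm, y 0, z 0).
- bubble: Centre of the pale round bubble, 16 mm across, in the level's green vial. It moves along the plate towards its higher side, 1 mm for each milliradian of tilt, until the vial's rim stops it (11.5 mm along rig x or y), and takes about 1.5 s to come to rest.
- ring_centre (a point): Centre of the black ring (inner diameter 20 mm) on the level's glass (rig x -65, y +100, z 45 mm). The level is a round dark dish of radius 37 mm, fixed near the plate's near left corner. The bubble lies wholly inside the ring when its centre is less than 2 mm from here.
- thin_wedge: Bystander: small black wedge, 90 x 30 mm, 3 to 9 mm thick, far too thin for this job. Origin: centre of underside. It and the orange wedge lie one to the left and one to the right of the rig, either way round.
- amber_bottle: Bystander: amber bottle, radius 34, height 165 mm. Origin: centre of underside.
- blue_cap_bottle: Bystander: clear bottle with blue cap, radius 36, height 150 mm. Origin: centre of underside.
- cork_ring: Bystander: cork flask ring, radius 48, height 30 mm. Origin: centre of underside.
- stopper: Bystander: green stopper standing on its narrow end, radius 19, height 40 mm. Origin: centre of underside.
- white_jar: Bystander: white jar, radius 30, height 70 mm. Origin: centre of underside.
- screwdriver: Bystander: screwdriver 190 mm long, lying along its x. Origin: middle of its length, on the bench.
Not all that is in view belongs to the job. Of the things shaped like the wedge, the orange one is meant.

How it is judged (in metres and radians):
On the way, in this order (a step that is already met when the one before it is completed fails the run):
1. the orange wedge's thin end is at least 8 mm in under the plate's right-hand edge (y of wedge_tip in the frame of rig between -0.162 and 0 m and x of wedge_tip in the frame of rig between -0.13 and 0.03 m and height (world z) of wedge_tip below 0.015 m), for 0.1 s.
2. the wedge bears against the plate (contact force between wedge and rig above 2 N), for 0.2 s.
At the end, for the whole second after the job is handed in: Bubble centre within 2 mm of the ring centre; plate level within 0.008 rad; wedge lying flat (0.05 rad), thin end 20 mm or more under the right-hand edge, from the near corner to 30 mm past the edge's middle, carrying the plate with over 2 N; wedge and rig at rest (horizontal distance between bubble and ring_centre below 0.002 m and y of wedge_tip in the frame of rig between -0.15 and 0 m and x of wedge_tip in the frame of rig between -0.13 and 0.03 m and angle between wedge's own z axis and vertical below 0.05 rad and contact force between wedge and rig above 2 N and angle between rig's own z axis and vertical below 0.008 rad and linear speed of each of wedge, rig below 0.01 m/s); the robot touches nothing.
It fails at once if the rig is shoved more than 10 mm from where it stood (distance of rig from where it was at the start of the episode above 0.01 m).
It fails at once if the wedge is rammed or overdriven: more than 18 N between wedge and rig (contact force between wedge and rig above 18 N).
It fails at once if the robot presses on the rig with more than 5 N (contact force between any of the fingers, the arm and rig above 5 N).
It fails at once if another thing is moved more than 30 mm (distance of any of thin_wedge, amber_bottle, blue_cap_bottle, cork_ring, stopper, white_jar, screwdriver from where it was at the start of the episode above 0.03 m).
It also fails if it takes over 72 s, if anything falls off the work surface, if the arm or the gripper's body presses on something with over 40 N, if the wrist force passes 120 N, or if a joint passes its speed limit or range.

## Working session

There is one attempt and no reset: what is moved stays moved. The work goes in short steps, Python scripts to look and compute and a shell command to move; the robot and the scene stay as the last step left them, time stands still between calls to the robot, and variables do not carry over. Pictures are saved under pics/ and viewed, and the job is handed in when it is done.

```bash
mkdir -p pics; ls; python3 - <<'E'
from plant import bot
import cv2
print(bot.get_obs(), bot.tcp_to_grasp)
for n in ["scene","top","wrist"]:
    c=bot.calibration(n); print(n,c)
    cv2.imwrite(f"pics/{n}0.png",bot.capture(n)[:,:,::-1])
E
```

```text
pics
{'time': 0.0, 'joint_positions': array([ 1.08798024e+00,  3.42731552e-01,  1.52501963e+00, -2.59495699e-06,
        1.27537417e+00, -1.46007891e-01]), 'dq': array([-0.00146594,  0.00043778,  0.00045405,  0.00057747, -0.00134631,
       -0.0021019 ]), 'tau': array([-3.40790311e-04, -4.31248677e+01, -2.44213682e+01,  7.17396406e-02,
        5.61807049e-02, -1.29413747e-04]), 'tool_pos': array([173.29546045, 495.14908329, 226.03945824]), 'tcp_rot': array([-3.14007590e+00, -2.20537494e-04,  2.80478504e+00]), 'contact_force': array([-0.39637372, -0.12099923,  0.27207049]), 'moment': array([-0.02662451,  0.03710585, -0.00063006]), 'grip_width': 91.49771527220207} 18.8
scene {'fx': 458.0439773610846, 'fy': 458.0439773610846, 'cx': 271.8154445809525, 'cy': 210.11112202283815, 'cam_to_world': array([[-3.10916754e-01,  8.13892304e-01, -4.90825926e-01,
         1.14960400e+03],
       [ 9.50422365e-01,  2.69124951e-01, -1.55785394e-01,
         2.21145979e+02],
       [ 5.30097029e-03, -5.14928226e-01, -8.57216905e-01,
         1.12892630e+03],
       [ 0.00000000e+00,  0.00000000e+00,  0.
[... 271 characters left out ...]
01,  4.07391889e-02, -2.31712223e-03,
         1.76883512e+01],
       [-6.47943098e-03, -2.14466483e-01, -9.76709857e-01,
         1.34887488e+03],
       [ 0.00000000e+00,  0.00000000e+00,  0.00000000e+00,
         1.00000000e+00]])}
wrist {'fx': 355.5841210946411, 'fy': 355.5841210946411, 'cx': 276.2218701070796, 'cy': 207.8153853627466, 'cam_to_world': array([[ 3.32129832e-01,  9.10819722e-01,  2.45147320e-01,
         1.07693521e+02],
       [ 9.43229810e-01, -3.19970484e-01, -8.90865560e-02,
         5.17723866e+02],
       [-2.70188529e-03,  2.60818563e-01, -9.65384057e-01,
         3.84183012e+02],
       [ 0.00000000e+00,  0.00000000e+00,  0.00000000e+00,
         1.00000000e+00]])}
```

View pics/scene0.png

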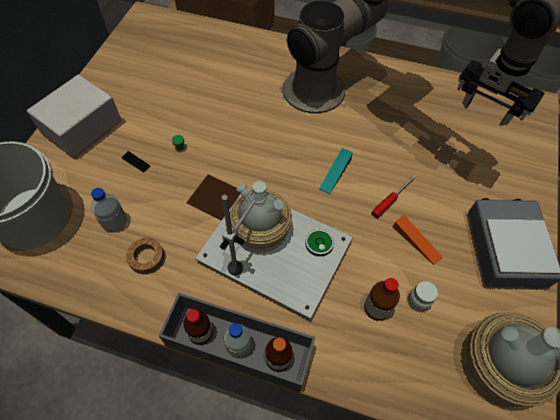

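View pics/top0.png

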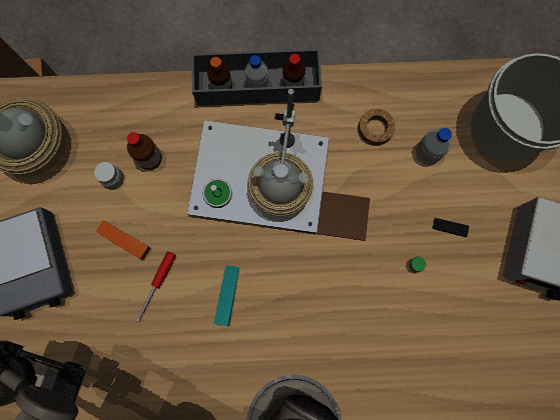

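View pics/wrist0.png

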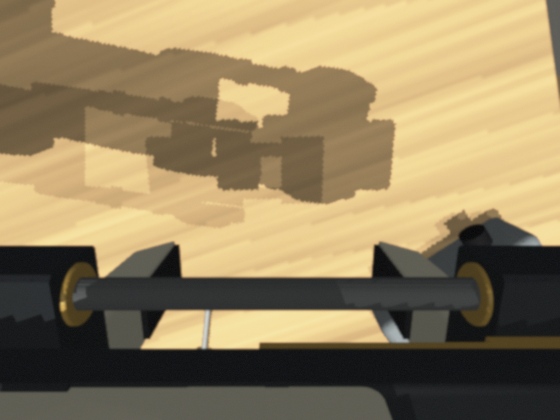

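```bash
cat > h.py <<'E'
import numpy as np, cv2
from plant import bot
def ray(name,u,v,z,c=None):
    c=c or bot.calibration(name); T=np.array(c["cam_to_world"])
    d=T[:3,:3]@np.array([(u-c["cx"])/c["fx"],(v-c["cy"])/c["fy"],1]); o=T[:3,3]
    return o+d*(z-o[2])/d[2]
def proj(name,p,c=None):
    c=c or bot.calibration(name); T=np.array(c["cam_to_world"])
    q=T[:3,:3].T@(np.array(p)-T[:3,3]); return c["fx"]*q[0]/q[2]+c["cx"],c["fy"]*q[1]/q[2]+c["cy"]
def crop(src,out,x0,y0,w,h,s):
    im=cv2.imread(src)[y0:y0+h,x0:x0+w]; cv2.imwrite(out,cv2.resize(im,None,fx=s,fy=s,interpolation=cv2.INTER_CUBIC))
E
python3 - <<'E'
from h import *
crop("pics/top0.png","pics/c1.png",90,210,70,60,10)
crop("pics/top0.png","pics/c2.png",180,110,200,140,4)
crop("pics/scene0.png","pics/c3.png",380,200,80,75,8)
crop("pics/scene0.png","pics/c4.png",180,165,180,150,4)
E
```

```text
(no output)
```

View pics/c1.png

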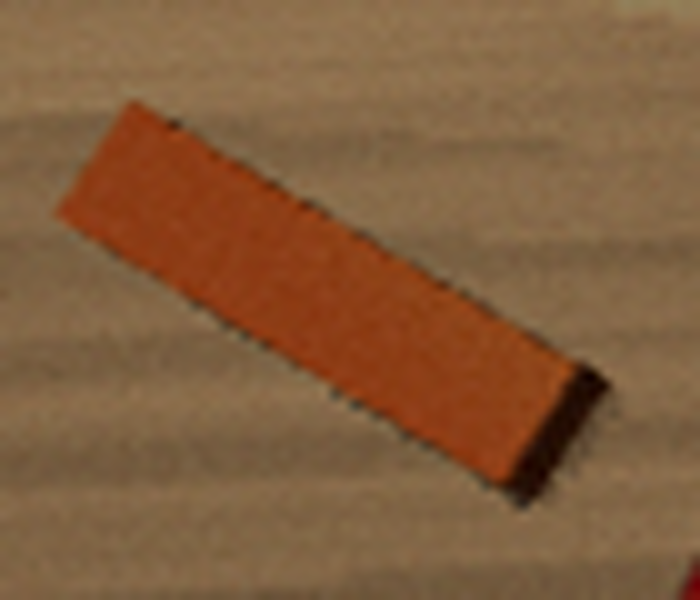

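View pics/c2.png

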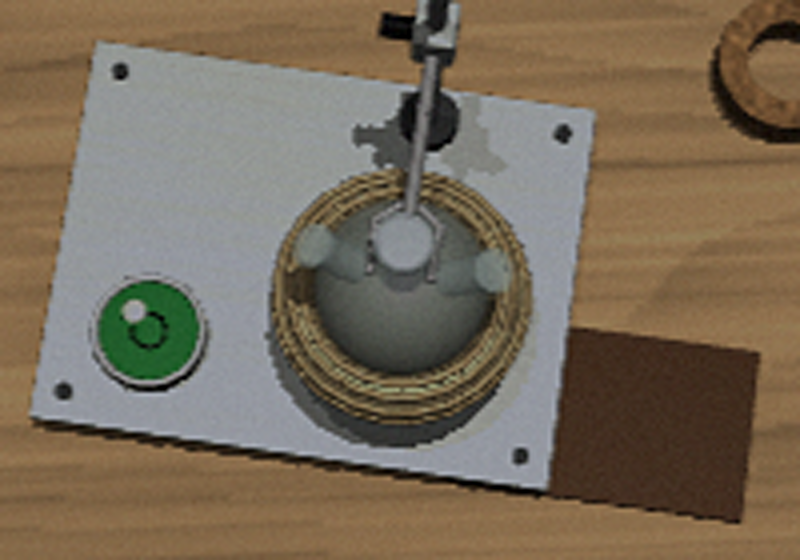

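View pics/c3.png

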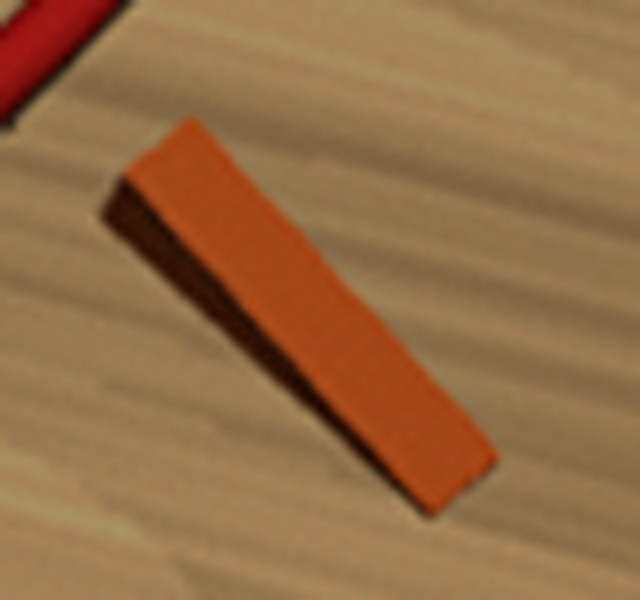

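View pics/c4.png

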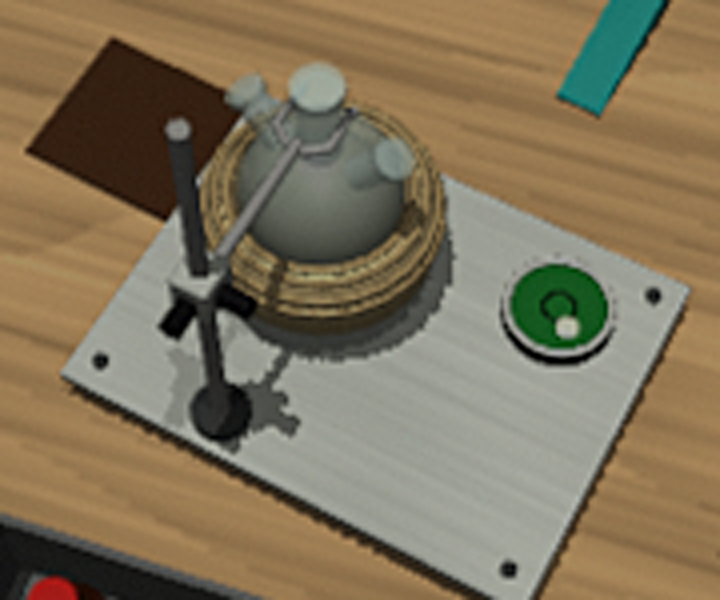

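```bash
python3 - <<'E'
from h import *
W=[("thinA",103.3,220.0,4),("thinB",95.6,231.2,4),("thickA",148.0,246.3,34),("thickB",140.2,258.3,34)]
for n,u,v,z in W: print(n,ray("top",u,v,z).round(1))
print('bottom thick',ray("top",150.9,248.3,0).round(1),ray("top",142.3,260.4,0).round(1))
S=[("thinA",380+497/8,200+458/8,4),("thinB",380+432/8,200+517/8,4),("thickA",380+193/8,200+118/8,34),("thickB",380+125/8,200+177/8,34)]
for n,u,v,z in S: print('scene',n,ray("scene",u,v,z).round(1))
f=lambda cs:[ray("top",180+a/4,110+b/4,z).round(1) for a,b,z in cs]
P=f([(95,42,31),(596,112,30),(548,490,25),(32,415,30)])
print(P)
g=lambda cs:[ray("scene",180+a/4,165+b/4,z).round(1) for a,b,z in cs]
print('scene FR, FL, NL',g([(62,375,30),(530,603,31),(692,288,30)]))
print('screw heads FL FR NR NL',f([(120,70,31),(563,133,30),(520,456,26),(64,390,31)]))
print('board right far/near',f([(760,351,3),(742,522,3)]))
print('board scene',g([(110,38,3),(27,151,3)]))
print('stopper',ray("top",417,265,20),'black',ray("top",450,227,5),'blue',ray("top",438,150,75), 'teal',ray("top",227,295,10))
E
```

```text
thinA [526.1 480.6   4. ]
thinB [497.  499.9   4. ]
thickA [447.1 353.6  34. ]
thickB [417.2 373.   34. ]
bottom thick [446.3 354.6   0. ] [415.5 376.6   0. ]
scene thinA [502.2 500.2   4. ]
scene thinB [531.  482.3   4. ]
scene thickA [421.6 375.6  34. ]
scene thickB [452.4 357.4  34. ]
[array([783.3, 208.3,  31. ]), array([ 719.6, -126.8,   30. ]), array([466.2, -80.7,  25. ]), array([528.5, 251.7,  30. ])]
scene FR, FL, NL [array([ 725.1, -122.6,   30. ]), array([777.4, 210.7,  31. ]), array([532.1, 256.4,  30. ])]
screw heads FL FR NR NL [array([762.6, 191.6,  31. ]), array([ 705.8, -103.9,   30. ]), array([489.1, -63.8,  26. ]), array([544. , 230.7,  31. ])]
board right far/near [array([ 557.1, -228.6,    3. ]), array([ 443.2, -207.9,    3. ])]
board scene [array([ 446.9, -205.8,    3. ]), array([ 558.6, -224.8,    3. ])]
stopper [ 372.66532219 -331.6567358    20.        ] black [ 469.44293356 -431.69109598    5.        ] blue [ 659.74530283 -399.78478155   75.        ] teal [317.26848411 156.36608434  10.        ]
```

```bash
python3 -m inch '[2.4,-0.9,0,0,0,-8,1, 4.8,-1.8,0,0,0,-16,1, 7.2,-2.7,0,0,0,-24,1, 9.6,-3.6,0,0,0,-32,1, 12,-4.5,0,0,0,-40,1]'
python3 -m inch '[2.4,-0.9,0,0,0,-8,1, 4.8,-1.8,0,0,0,-16,1, 7.2,-2.7,0,0,0,-24,1, 9.6,-3.6,0,0,0,-32,1, 12,-4.5,0,0,0,-40,1]'
```

```text
time: 0.65
tool_pos: [294.1, 449.7, 225.9]
tcp_rot: [-3.14, 0.0, 2.101]
contact_force: [-0.0, 0.4, 0.5]
grip_width: 92.0
time: 1.15
tool_pos: [414.9, 404.1, 225.6]
tcp_rot: [-3.139, 0.001, 1.397]
contact_force: [-0.7, -0.2, -0.4]
grip_width: 91.8
```

```bash
python3 -m inch '[1.2,-0.5,-2,0,0,-8,1, 2.4,-1.0,-4,0,0,-16,1, 3.5,-1.4,-6,0,0,-22.3,1, 3.5,-1.4,-6,0,0,-22.3,1, 3.5,-1.4,-6,0,0,-22.3,1]'
python3 - <<'E'
from h import *
c=bot.calibration("wrist");print(bot.get_obs()["tool_pos"],bot.get_obs()["tcp_rot"],repr(c["cam_to_world"]))
cv2.imwrite("pics/w1.png",bot.capture("wrist")[:,:,::-1])
for n,p in dict(thinA=(514+15.2,490.7-9.6,4),thinB=(514-15.2,490.7+9.6,4),grip=(450.3,389.8,28)).items(): print(n,proj("wrist",p,c))
E
```

```text
time: 1.65
tool_pos: [449.7, 390.1, 165.5]
tcp_rot: [-3.139, 0.002, 1.01]
contact_force: [-1.1, -0.6, 0.1]
grip_width: 91.9
[449.65252516 390.06894139 165.51843357] [-3.13862829e+00  1.50380277e-03  1.01045902e+00] array([[ 8.46117775e-01, -5.14023861e-01, -1.40940347e-01,
         4.87339970e+02],
       [-5.32994017e-01, -8.16714074e-01, -2.21123265e-01,
         4.48387377e+02],
       [-1.44533080e-03,  2.62216687e-01, -9.65007938e-01,
         3.23471346e+02],
       [ 0.00000000e+00,  0.00000000e+00,  0.00000000e+00,
         1.00000000e+00]])
thinA (np.float64(298.4424820260518), np.float64(48.7867401074316))
thinB (np.float64(255.12899541771134), np.float64(48.74201004799869))
grip (np.float64(276.589518489354), np.float64(195.40137622861107))
```

View pics/w1.png

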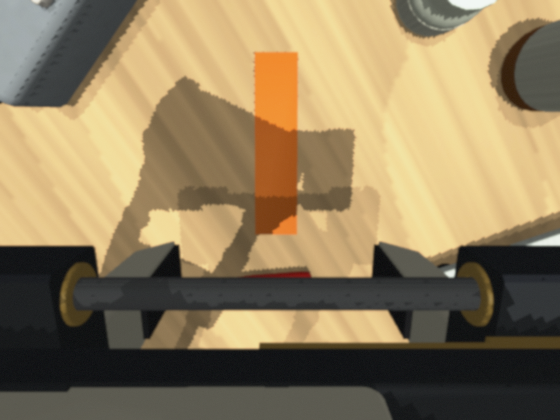

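```bash
python3 - <<'E'
from h import *
import numpy as np
c=dict(fx=355.5841210946411,fy=355.5841210946411,cx=276.2218701070796,cy=207.8153853627466,cam_to_world=np.array([[ 8.46117775e-01, -5.14023861e-01, -1.40940347e-01, 4.87339970e+02],[-5.32994017e-01, -8.16714074e-01, -2.21123265e-01,4.48387377e+02],[-1.44533080e-03,  2.62216687e-01, -9.65007938e-01, 3.23471346e+02],[0,0,0,1]]))
t=ray("wrist",276,52,4,c);k=ray("wrist",276.5,235,34,c);print(t,k,t-k)
h=np.array([np.cos(1.0105),np.sin(1.0105)])
g=np.array([449.65,390.07])
def loc(p): d=np.array(p[:2])-g; return d@h, d@np.array([-h[1],h[0]])
print(loc(t),loc(k))
for u,v in [(171,253),(163,253),(162,290)]: 
  p=ray("top",u,v,15);print(p,loc(p))
E
```

```text
[512.12317517 488.94287745   4.        ] [432.33027681 361.39596403  34.        ] [ 79.79289836 127.54691342 -30.        ]
(np.float64(116.95555574772233), np.float64(-0.37615207052094946)) (np.float64(-33.494054906982846), np.float64(-0.5669533644020317))
[429.87420085 298.64949599  15.        ] (np.float64(-87.95169195171714), np.float64(-31.83222687305489))
[430.72452559 319.35359467  15.        ] (np.float64(-69.9614039907512), np.float64(-21.549605941671405))
[336.32220796 321.17087512  15.        ] (np.float64(-118.59089699682525), np.float64(59.3841477865317))
```

```bash
python3 -m inch '[0,0,-4,0,0,0,1, 0,0,-8,0,0,0,1, 0,0,-12,0,0,0,1, 0,0,-14.5,0,0,0,1, 0,0,-15.8,0,0,0,1]'
python3 -m inch '[0,0,0,0,0,0,1, 0,0,0,0,0,0,-1, 0,0,0,0,0,0,-1, 0,0,0,0,0,0,-1, 0,0,0,0,0,0,-1]'
```

```text
time: 2.2
tool_pos: [448.8, 390.7, 7.3]
tcp_rot: [-3.139, 0.001, 1.013]
contact_force: [0.4, -0.6, 0.9]
grip_width: 91.7
time: 2.7
tool_pos: [449.3, 391.1, 8.3]
tcp_rot: [-3.139, -0.0, 1.013]
contact_force: [1.0, -0.6, 0.0]
grip_width: 64.4
```

```bash
python3 -m inch '[0,0,-0.4,0,0,0,0.4, 0,0,-0.4,0,0,0,0.4, 0,0,-0.4,0,0,0,0.4, 0,0,-0.4,0,0,0,-1, 0,0,-0.4,0,0,0,-1]'
python3 -m inch '[0,0,0,0,0,0,-1, 0,0,0,0,0,0,-1, 0,0,0,0,0,0,-1, 0,0,0,0,0,0,-1, 0,0,0,0,0,0,-1]'
```

```text
time: 3.2
tool_pos: [449.3, 391.1, 4.3]
tcp_rot: [-3.139, -0.0, 1.013]
contact_force: [0.8, 0.4, 0.2]
grip_width: 52.6
time: 3.7
tool_pos: [449.3, 391.1, 4.3]
tcp_rot: [-3.139, -0.0, 1.013]
contact_force: [0.5, -0.5, 0.3]
grip_width: 35.6
```

```bash
python3 -m inch '[0,0,2,0,0,0,-1, 0,0,6,0,0,0,-1, -0.8,-1.5,10,0,0,0,-1, -2.2,-5,12,0,0,0,-1, -3.6,-9,12,0,0,0,-1]'
python3 -m inch '[-1.2,-4,0,0,0,0,-1, -2.4,-8,0,0,0,0,-1, -3.4,-12.3,0,0,0,0,-1, -3.6,-16.8,0,0,0,0,-1, -3.6,-21.5,0,0,0,0,-1]'
```

```text
time: 4.2
tool_pos: [414.5, 301.6, 127.3]
tcp_rot: [3.14, -0.006, 1.015]
contact_force: [1.8, -0.4, -1.8]
grip_width: 35.9
time: 4.7
tool_pos: [377.7, 85.3, 127.4]
tcp_rot: [3.14, -0.006, 1.016]
contact_force: [0.8, -0.5, -1.3]
grip_width: 36.2
```

```bash
python3 - <<'E'
from h import *
o=bot.get_obs();print(o["tool_pos"],o["tcp_rot"],o["grip_width"],o["joint_positions"].round(2),o["contact_force"])
E
```

```text
[377.67512889  85.29873465 127.4475555 ] [ 3.13999795 -0.00648398  1.01622837] 36.199606468240624 [0.02 0.22 2.02 0.01 0.9  0.57] [ 0.81327599 -0.53312802 -1.34053881]
```

```bash
python3 -m inch '[0,-4,0,0,0,4,-1, 0,-8.5,0,0,0,8,-1, 0.5,-13,0,0,0,12,-1, 2,-17.2,0,0,0,16,-1, 4.5,-21,0,0,0,21.4,-1]'
python3 -m inch '[3,-3,0,0,0,0,-1, 6,-6.2,-1,0,0,0,-1, 8.5,-9.5,-2,0,0,0,-1, 9.7,-10.2,-3,0,0,0,-1, 9.7,-10.2,-3,0,0,0,-1]'
python3 - <<'E'
from h import *
import time
np.set_printoptions(suppress=True)
c=bot.calibration("wrist");o=bot.get_obs();print(o["tool_pos"],o["tcp_rot"],repr(c))
cv2.imwrite("pics/w2.png",bot.capture("wrist")[:,:,::-1])
cv2.imwrite("pics/t2.png",bot.capture("top")[:,:,::-1])
E
```

```text
time: 5.2
tool_pos: [421.9, -126.7, 127.6]
tcp_rot: [3.141, -0.007, 1.391]
contact_force: [2.5, 0.2, -1.0]
grip_width: 35.9
time: 5.7
tool_pos: [519.0, -229.6, 95.7]
tcp_rot: [-3.141, -0.007, 1.39]
contact_force: [0.0, 0.1, -2.1]
grip_width: 35.6
[ 519.03499115 -229.62668581   95.68835859] [-3.1405212  -0.00742957  1.39004894] {'fx': 355.5841210946411, 'fy': 355.5841210946411, 'cx': 276.2218701070796, 'cy': 207.8153853627466, 'cam_to_world': array([[   0.9833992 ,   -0.17549389,   -0.04612925,  531.63401455],
       [  -0.18145526,   -0.95111568,   -0.24990588, -162.90540847],
       [  -0.0000173 ,    0.25412764,   -0.96717069,  254.2687355 ],
       [   0.        ,    0.        ,    0.        ,    1.        ]])}
```

View pics/w2.png

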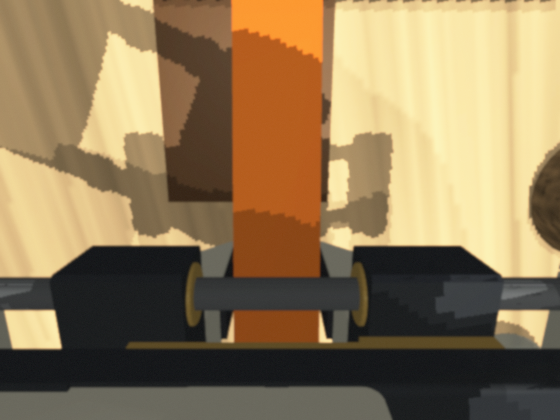

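View pics/t2.png

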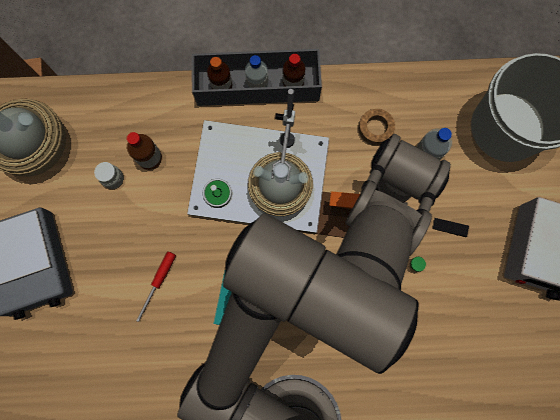

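```bash
python3 - <<'E'
from h import *
crop("pics/w2.png","pics/c5.png",310,0,250,25,3)
im=cv2.imread("pics/w2.png").astype(int)
cv2.imwrite("pics/c6.png",cv2.resize(cv2.imread("pics/w2.png")[0:220,130:360],None,fx=2.6,fy=2.6))
E
```

```text
(no output)
```

View pics/c5.png

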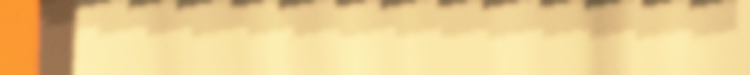

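View pics/c6.png

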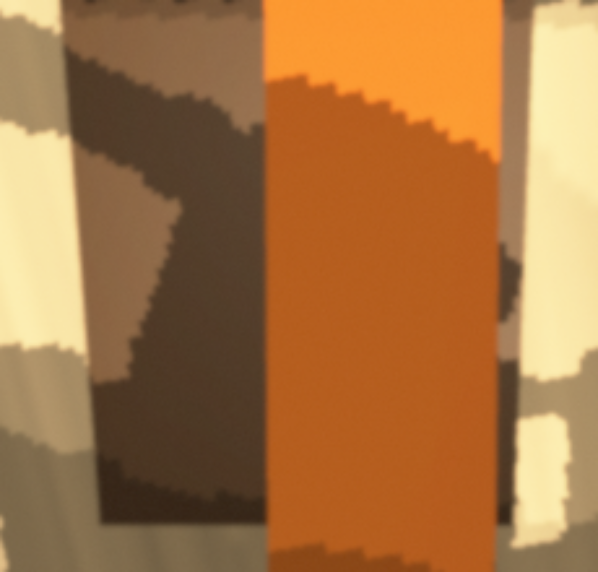

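```bash
python3 - <<'E'
from h import *
c={'fx': 355.5841210946411, 'fy': 355.5841210946411, 'cx': 276.2218701070796, 'cy': 207.8153853627466, 'cam_to_world': np.array([[   0.9833992 ,   -0.17549389,   -0.04612925,  531.63401455],
       [  -0.18145526,   -0.95111568,   -0.24990588, -162.90540847],
       [  -0.0000173 ,    0.25412764,   -0.96717069,  254.2687355 ],
       [   0.        ,    0.        ,    0.        ,    1.        ]])}
L=ray("w",168.5,200.8,3,c);R=ray("w",327,200.8,3,c);L0=ray("w",153.5,0,3,c);R0=ray("w",335,0,3,c)
print(L,R,np.linalg.norm(R-L),np.degrees(np.arctan2(*(R-L)[1::-1])),np.degrees(np.arctan2(*(L0-L)[1::-1])),np.degrees(np.arctan2(*(R0-R)[1::-1])))
yw=np.radians(-10.4); ex=np.array([np.cos(yw),np.sin(yw)]);ey=np.array([-ex[1],ex[0]])
O=(L[:2]+R[:2])/2+72.5*ex+300*ey; print("rig origin",O)
g=np.array([519.03,-229.63]); d=g-O; print("grip in rig",d@ex,d@ey)
E
```

```text
[ 443.60763706 -208.43830065    3.        ] [ 556.90195464 -229.34269836    3.        ] 115.2067543078019 -10.454296428231975 79.29548483409513 79.40551896355406
rig origin [625.71947106  63.09330371]
grip in rig -52.0945593893739 -307.1737824948293
```

```bash
python3 -m inch '[0,0,-2.5,0,0.4,0,-1, 0,0,-5,0,0.4,0,-1, 0,0,-7,0,0.4,0,-1, 0,0,-8,0,0.4,0,-1, 0,0,-8,0,0.4,0,-1]'
python3 -m inch '[0,0,-0.05,0,0,0,-1, 0,0,-0.1,0,0,0,-1, 0,0,-0.15,0,0,0,-1, 0,0,-0.2,0,0,0,-1, 0,0,-0.2,0,0,0,-1]'
python3 - <<'E'
from h import *
cv2.imwrite("pics/w3.png",bot.capture("wrist")[:,:,::-1])
E
```

```text
time: 6.3
tool_pos: [517.1, -227.0, 16.7]
tcp_rot: [-3.132, -0.007, 1.392]
contact_force: [1.3, 0.7, -1.1]
grip_width: 35.6
time: 6.8
tool_pos: [517.2, -227.1, 15.0]
tcp_rot: [-3.132, -0.007, 1.392]
contact_force: [-1.1, 0.6, -2.0]
grip_width: 35.9
```

View pics/w3.png

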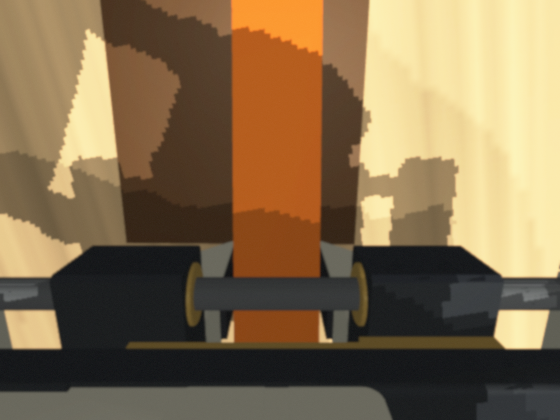

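```bash
python3 -m inch '[0.15,0,-0.05,-0.4,0.4,0,-1, 0.15,0,-0.1,-0.4,0.4,0,-1, 0.15,0,-0.15,-0.4,0.4,0,-1, 0.15,0,-0.2,-0.4,0.4,0,-1, 0.15,0,-0.2,-0.4,0.4,0,-1]'
```

```text
time: 7.35
tool_pos: [518.6, -227.0, 12.7]
tcp_rot: [-3.126, 0.001, 1.392]
contact_force: [-0.2, -0.6, -2.1]
grip_width: 35.7
```

```bash
python3 -m inch '[0,0,-0.05,0,-0.75,0,-1, 0,0,-0.1,0,-0.75,0,-1, 0,0,-0.15,0,-0.75,0,-1, 0,0,-0.2,0,-0.75,0,-1, 0,0,-0.2,0,-0.75,0,-1]'
python3 -m inch '[0,0,-0.04,0,0,0,-1, 0,0,-0.08,0,0,0,-1, 0,0,-0.12,0,0,0,-1, 0,0,-0.16,0,0,0,-1, 0,0,-0.16,0,0,0,-1]'
```

```text
time: 7.85
tool_pos: [518.6, -227.0, 10.7]
tcp_rot: [-3.139, -0.001, 1.392]
contact_force: [0.2, 0.7, -0.7]
grip_width: 35.6
time: 8.35
tool_pos: [518.6, -227.0, 9.1]
tcp_rot: [-3.139, -0.001, 1.392]
contact_force: [0.4, 0.1, -0.1]
grip_width: 36.1
```

```bash
python3 -m inch '[0,0,-0.04,0,0,0,-1, 0,0,-0.08,0,0,0,-1, 0,0,-0.1,0,0,0,-1, 0,0,-0.1,0,0,0,-1, 0,0,-0.1,0,0,0,-1]'
python3 -c "
from h import *
print(bot.get_obs()['contact_force'],bot.get_obs()['moment'],bot.get_obs()['tool_pos'])"
```

```text
time: 8.85
tool_pos: [518.6, -227.1, 9.0]
tcp_rot: [-3.139, -0.001, 1.392]
contact_force: [-3.0, 1.8, 6.9]
grip_width: 35.5
[-3.04678693  1.7955951   6.93726602] [0.1632155  0.52433418 0.03423863] [ 518.61187537 -227.05480902    9.03885001]
```

```bash
python3 -m inch '[0.12,0.6,-0.02,0,0,0,-1, 0.25,1.4,-0.02,0,0,0,-1, 0.4,2.2,-0.02,0,0,0,-1, 0.54,3.0,-0.02,0,0,0,-1, 0.63,3.5,-0.02,0,0,0,-1]'
python3 -m inch '[0,0.02,-0.02,0,0,0,-1, 0.04,0.2,-0.02,0,0,0,-1, 0.04,0.2,-0.02,0,0,0,-1, 0.04,0.2,-0.02,0,0,0,-1, 0.04,0.2,-0.02,0,0,0,-1]'
python3 - <<'E'
from h import *
cv2.imwrite("pics/w4.png",bot.capture("wrist")[:,:,::-1])
im=bot.capture("scene")[:,:,::-1];cv2.imwrite("pics/s4.png",im)
crop("pics/s4.png","pics/c7.png",180,165,180,110,4)
E
```

```text
time: 9.35
tool_pos: [525.3, -191.4, 9.1]
tcp_rot: [-3.14, -0.001, 1.393]
contact_force: [-0.4, -2.5, 4.2]
grip_width: 35.8
time: 9.85
tool_pos: [525.9, -189.3, 9.1]
tcp_rot: [-3.14, -0.001, 1.393]
contact_force: [0.5, 0.3, 4.6]
grip_width: 35.7
```

View pics/w4.png

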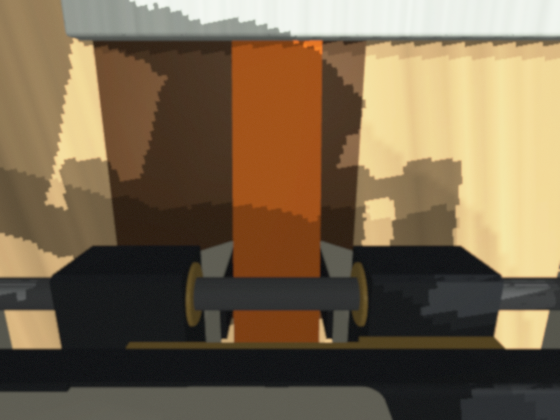

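View pics/c7.png

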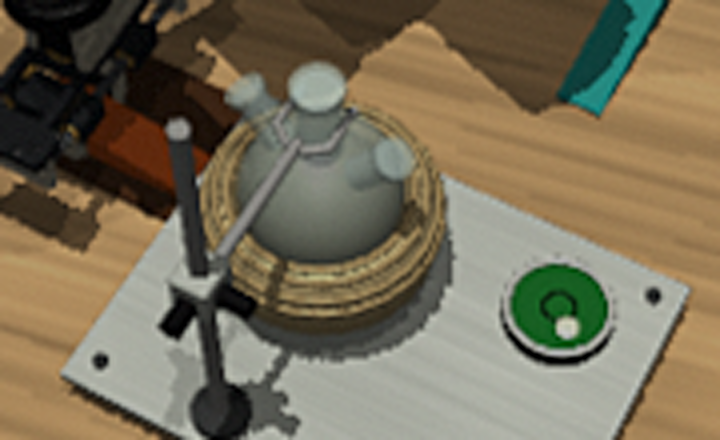

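```bash
python3 -m inch '[0.04,0.2,-0.02,0,0,0,-1, 0.07,0.4,-0.02,0,0,0,-1, 0.11,0.6,-0.02,0,0,0,-1, 0.14,0.8,-0.02,0,0,0,-1, 0.16,0.9,-0.02,0,0,0,-1]'
python3 -m inch '[0.02,0.1,-0.02,0,0,0,-1, 0.04,0.2,-0.02,0,0,0,-1, 0.05,0.3,-0.02,0,0,0,-1, 0.07,0.4,-0.02,0,0,0,-1, 0.07,0.4,-0.02,0,0,0,-1]'
```

```text
time: 10.45
tool_pos: [527.8, -180.6, 9.1]
tcp_rot: [-3.141, -0.001, 1.392]
contact_force: [-0.9, -3.4, 6.0]
grip_width: 35.5
time: 10.95
tool_pos: [528.7, -176.9, 9.1]
tcp_rot: [3.142, -0.0, 1.392]
contact_force: [-0.4, -2.6, 5.0]
grip_width: 35.8
```

```bash
python3 -m inch '[0.02,0.1,-0.02,0,0,0,-1, 0.04,0.2,-0.02,0,0,0,-1, 0.05,0.3,-0.02,0,0,0,-1, 0.07,0.4,-0.02,0,0,0,-1, 0.07,0.4,-0.02,0,0,0,-1]'
python3 -m inch '[0.02,0.1,-0.02,0,0,0,-1, 0.03,0.15,-0.02,0,0,0,-1, 0.04,0.2,-0.02,0,0,0,-1, 0.04,0.25,-0.02,0,0,0,-1, 0.05,0.3,-0.02,0,0,0,-1]'
```

```text
time: 11.45
tool_pos: [529.6, -173.8, 9.1]
tcp_rot: [3.141, 0.001, 1.392]
contact_force: [-1.6, -5.9, 4.5]
grip_width: 35.7
time: 11.95
tool_pos: [530.2, -172.5, 9.1]
tcp_rot: [3.14, 0.003, 1.392]
contact_force: [-2.3, -9.5, 3.2]
grip_width: 35.6
```

```bash
python3 -m inch '[0.02,0.12,-0.02,0,0,0,-1, 0.04,0.2,-0.02,0,0,0,-1, 0.05,0.27,-0.02,0,0,0,-1, 0.06,0.34,-0.02,0,0,0,-1, 0.07,0.4,-0.02,0,0,0,-1]'
python3 -m inch '[0.02,0.12,-0.02,0,0,0,-1, 0.04,0.2,-0.02,0,0,0,-1, 0.05,0.27,-0.02,0,0,0,-1, 0.06,0.34,-0.02,0,0,0,-1, 0.07,0.4,-0.02,0,0,0,-1]'
python3 - <<'E'
from h import *
print(bot.get_obs()["contact_force"])
cv2.imwrite("pics/s5.png",bot.capture("scene")[:,:,::-1])
crop("pics/s5.png","pics/c8.png",295,215,50,50,12)
E
```

```text
time: 12.45
tool_pos: [531.0, -170.2, 9.1]
tcp_rot: [3.139, 0.005, 1.392]
contact_force: [-1.4, -10.2, 4.1]
grip_width: 35.8
time: 12.95
tool_pos: [531.9, -167.9, 9.2]
tcp_rot: [3.137, 0.007, 1.392]
contact_force: [-1.2, -9.2, 3.4]
grip_width: 36.0
[-1.18879541 -9.17244027  3.38369861]
```

View pics/c8.png

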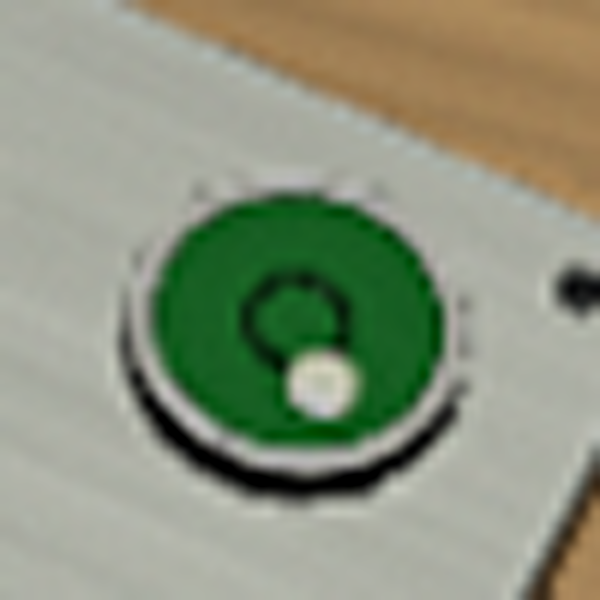

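```bash
cat >> h.py <<'E'
def bubble(name,img,save=None):
    # scaled 8x; returns bubble & ring & vial centre in rig-aligned mm
    S=8; win={"scene":(300,222,42,42),"top":(197,173,42,42)}[name]
    x0,y0,w,h=win; im=cv2.resize(img[y0:y0+h,x0:x0+w],None,fx=S,fy=S,interpolation=cv2.INTER_CUBIC).astype(int)
    r,g,b=im[...,0],im[...,1],im[...,2]
    green=((g>1.6*r)&(g>50)).astype(np.uint8)
    cs,_=cv2.findContours(green,cv2.RETR_EXTERNAL,cv2.CHAIN_APPROX_NONE); c=max(cs,key=cv2.contourArea); c=cv2.convexHull(c)
    m=np.zeros_like(green); cv2.drawContours(m,[c],-1,1,-1); e=cv2.fitEllipse(c)
    m=cv2.erode(m,np.ones((9,9),np.uint8))
    pale=(m>0)&(r>110)&(b>110)
    ys,xs=np.nonzero(pale); bub=(xs.mean(),ys.mean())
    dark=((m>0)&(g<60)&(r<60)).astype(np.uint8)
    rs,_=cv2.findContours(dark,cv2.RETR_EXTERNAL,cv2.CHAIN_APPROX_NONE)
    ry,rx=np.nonzero(dark)
    yw=np.radians(-10.45); ex=np.array([np.cos(yw),np.sin(yw)]);ey=np.array([-ex[1],ex[0]])
    f=lambda p: ray(name,(p[0]+.5)/S-.5+x0,(p[1]+.5)/S-.5+y0,45)[:2]
    B=f(bub);V=f(e[0]); hull=cv2.convexHull(np.column_stack([rx,ry]).astype(np.int32)); 
    R=f(cv2.minEnclosingCircle(hull)[0]); ee=cv2.fitEllipse(hull); R2=f(ee[0])
    o=lambda d:(round(float(d@ex),1),round(float(d@ey),1))
    print(name,"bub-vial",o(B-V),"bub-ring",o(B-R2),"ring-vial",o(R2-V),"ring axes px/8",np.round(ee[1],0),"npale",len(xs))
E
python3 - <<'E'
from h import *
for n,fs in (("scene",["scene0","s4","s5"]),("top",["top0","t2"])):
    for f in fs: print(f,end=' ');bubble(n,cv2.imread(f"pics/{f}.png")[:,:,::-1])
E
python3 -m inch '[0.02,0.12,-0.02,0.5,0.4,0,-1, 0.04,0.2,-0.02,0.5,0.4,0,-1, 0.05,0.27,-0.02,0.5,0.4,0,-1, 0.06,0.34,-0.02,0.5,0.4,0,-1, 0.07,0.4,-0.02,0.5,0.4,0,-1]'
```

```text
scene0 scene bub-vial (11.4, 11.2) bub-ring (15.8, 3.5) ring-vial (-4.4, 7.7) ring axes px/8 [ 79. 132.] npale 1443
s4 scene bub-vial (11.5, 11.3) bub-ring (11.2, 11.5) ring-vial (0.3, -0.2) ring axes px/8 [65. 76.] npale 1559
s5 scene bub-vial (11.6, 11.2) bub-ring (12.6, -1.3) ring-vial (-1.1, 12.4) ring axes px/8 [ 84. 155.] npale 1529
top0 top bub-vial (11.6, 11.6) bub-ring (9.8, 8.8) ring-vial (1.7, 2.9) ring axes px/8 [ 78. 102.] npale 1483
t2 top bub-vial (11.6, 11.6) bub-ring (11.5, 11.7) ring-vial (0.1, -0.1) ring axes px/8 [74. 78.] npale 1688
time: 13.5
tool_pos: [532.7, -165.5, 9.1]
tcp_rot: [-3.138, 0.001, 1.392]
contact_force: [-2.0, -8.5, 3.5]
grip_width: 36.0
```

```bash
python3 -m inch '[0.02,0.12,-0.02,0.2,0.1,0,-1, 0.04,0.2,-0.02,0.2,0.1,0,-1, 0.05,0.27,-0.02,0.2,0.1,0,-1, 0.06,0.34,-0.02,0.2,0.1,0,-1, 0.07,0.4,-0.02,0.2,0.1,0,-1]'
python3 -m inch '[0.02,0.12,-0.02,0.2,0.1,0,-1, 0.04,0.2,-0.02,0.2,0.1,0,-1, 0.05,0.27,-0.02,0.2,0.1,0,-1, 0.06,0.34,-0.02,0.2,0.1,0,-1, 0.07,0.4,-0.02,0.2,0.1,0,-1]'
python3 - <<'E'
from h import *
bubble("top",bot.capture("top")); bubble("scene",bot.capture("scene"))
E
```

```text
time: 14.0
tool_pos: [533.5, -163.3, 9.1]
tcp_rot: [-3.137, 0.0, 1.392]
contact_force: [-2.6, -10.8, 4.2]
grip_width: 35.8
time: 14.5
tool_pos: [534.4, -161.1, 9.1]
tcp_rot: [-3.136, -0.0, 1.392]
contact_force: [-2.2, -9.6, 3.1]
grip_width: 35.8
top bub-vial (10.3, 7.9) bub-ring (10.4, 7.8) ring-vial (-0.1, 0.1) ring axes px/8 [74. 79.] npale 1628
scene bub-vial (10.0, 7.2) bub-ring (9.8, 7.2) ring-vial (0.2, 0.1) ring axes px/8 [66. 78.] npale 1542
```

```bash
python3 -m inch '[0.02,0.12,-0.02,0.15,0,0,-1, 0.04,0.2,-0.02,0.15,0,0,-1, 0.05,0.27,-0.02,0.15,0,0,-1, 0.06,0.34,-0.02,0.15,0,0,-1, 0.07,0.4,-0.02,0.15,0,0,-1]'
python3 -m inch '[0.02,0.1,-0.02,0.15,0,0,-1, 0.02,0.1,-0.02,0.15,0,0,-1, 0.02,0.1,-0.02,0.15,0,0,-1, 0.02,0.1,-0.02,0.15,0,0,-1, 0.02,0.1,-0.02,0.15,0,0,-1]'
python3 -m inch '[0.02,0.1,-0.02,0,0,0,-1, 0.02,0.1,-0.02,0,0,0,-1, 0.02,0.1,-0.02,0,0,0,-1, 0.02,0.1,-0.02,0,0,0,-1, 0.02,0.1,-0.02,0,0,0,-1]'
python3 - <<'E'
from h import *
bubble("top",bot.capture("top")); bubble("scene",bot.capture("scene"))
E
```

```text
time: 15.1
tool_pos: [535.2, -159.0, 9.1]
tcp_rot: [-3.137, -0.001, 1.391]
contact_force: [-2.5, -10.2, 4.2]
grip_width: 35.6
time: 15.6
tool_pos: [535.2, -158.9, 9.1]
tcp_rot: [-3.136, -0.002, 1.391]
contact_force: [-3.7, -6.9, 5.5]
grip_width: 35.5
time: 16.1
tool_pos: [535.2, -158.9, 9.1]
tcp_rot: [-3.137, -0.001, 1.391]
contact_force: [-2.8, -5.7, 6.4]
grip_width: 35.9
top bub-vial (5.0, 3.7) bub-ring (5.1, 3.6) ring-vial (-0.1, 0.1) ring axes px/8 [75. 79.] npale 1607
scene bub-vial (5.0, 3.3) bub-ring (4.9, 4.0) ring-vial (0.1, -0.7) ring axes px/8 [64. 75.] npale 1598
```

```bash
python3 -m inch '[0.02,0.12,-0.02,0.1,0,0,-1, 0.04,0.2,-0.02,0.1,0,0,-1, 0.05,0.25,-0.02,0.1,0,0,-1, 0.06,0.3,-0.02,0.1,0,0,-1, 0.06,0.32,-0.02,0.1,0,0,-1]'
python3 -m inch '[0.01,0.06,-0.02,0,0,0,-1, 0.01,0.06,-0.02,0,0,0,-1, 0.01,0.06,-0.02,0,0,0,-1, 0.01,0.06,-0.02,0,0,0,-1, 0.01,0.06,-0.02,0,0,0,-1]'
python3 -m inch '[0.01,0.06,-0.02,0,0,0,-1, 0.01,0.06,-0.02,0,0,0,-1, 0.01,0.06,-0.02,0,0,0,-1, 0.01,0.06,-0.02,0,0,0,-1, 0.01,0.06,-0.02,0,0,0,-1]'
python3 - <<'E'
from h import *
bubble("top",bot.capture("top")); bubble("scene",bot.capture("scene"))
E
python3 -m inch '[0.01,0.06,-0.02,0,0,0,-1, 0.01,0.06,-0.02,0,0,0,-1, 0.01,0.06,-0.02,0,0,0,-1, 0.01,0.06,-0.02,0,0,0,-1, 0.01,0.06,-0.02,0,0,0,-1]'
python3 - <<'E'
from h import *
bubble("top",bot.capture("top")); bubble("scene",bot.capture("scene"))
E
```

```text
time: 16.7
tool_pos: [535.8, -157.6, 9.1]
tcp_rot: [-3.137, -0.0, 1.391]
contact_force: [-3.2, -11.1, 3.7]
grip_width: 35.5
time: 17.2
tool_pos: [535.7, -157.7, 9.1]
tcp_rot: [-3.137, 0.0, 1.391]
contact_force: [-2.6, -4.7, 6.6]
grip_width: 35.9
time: 17.7
tool_pos: [535.7, -157.7, 9.1]
tcp_rot: [-3.138, 0.001, 1.391]
contact_force: [-3.1, -4.2, 5.8]
grip_width: 36.0
top bub-vial (3.8, 2.9) bub-ring (4.0, 2.5) ring-vial (-0.2, 0.3) ring axes px/8 [74. 80.] npale 1619
scene bub-vial (3.4, 2.1) bub-ring (3.3, 3.2) ring-vial (0.2, -1.0) ring axes px/8 [64. 74.] npale 1570
time: 18.3
tool_pos: [535.7, -157.7, 9.1]
tcp_rot: [-3.138, 0.002, 1.391]
contact_force: [-2.0, -4.7, 6.0]
grip_width: 35.9
top bub-vial (3.8, 2.8) bub-ring (3.3, 2.5) ring-vial (0.5, 0.4) ring axes px/8 [78. 79.] npale 1615
scene bub-vial (3.4, 2.2) bub-ring (3.2, 3.2) ring-vial (0.3, -1.0) ring axes px/8 [65. 74.] npale 1543
```

```bash
python3 -m inch '[0.02,0.12,-0.02,0,0,0,-1, 0.04,0.2,-0.02,0,0,0,-1, 0.05,0.27,-0.02,0,0,0,-1, 0.06,0.33,-0.02,0,0,0,-1, 0.07,0.37,-0.02,0,0,0,-1]'
python3 -m inch '[0.01,0.06,-0.02,0,0,0,-1, 0.01,0.06,-0.02,0,0,0,-1, 0.01,0.06,-0.02,0,0,0,-1, 0.01,0.06,-0.02,0,0,0,-1, 0.01,0.06,-0.02,0,0,0,-1]'
python3 -m inch '[0.01,0.06,-0.02,0,0,0,-1, 0.01,0.06,-0.02,0,0,0,-1, 0.01,0.06,-0.02,0,0,0,-1, 0.01,0.06,-0.02,0,0,0,-1, 0.01,0.06,-0.02,0,0,0,-1]'
python3 -m inch '[0.01,0.06,-0.02,0,0,0,-1, 0.01,0.06,-0.02,0,0,0,-1, 0.01,0.06,-0.02,0,0,0,-1, 0.01,0.06,-0.02,0,0,0,-1, 0.01,0.06,-0.02,0,0,0,-1]'
python3 - <<'E'
from h import *
t=bot.capture("top");s=bot.capture("scene")
bubble("top",t); bubble("scene",s)
a=cv2.resize(t[168:218,192:242],None,fx=8,fy=8,interpolation=cv2.INTER_CUBIC);b=cv2.resize(s[217:267,295:345],None,fx=8,fy=8,interpolation=cv2.INTER_CUBIC)
cv2.imwrite("pics/b1.png",np.hstack([a,b])[:,:,::-1])
E
```

```text
time: 18.9
tool_pos: [536.4, -156.1, 9.1]
tcp_rot: [-3.139, 0.004, 1.391]
contact_force: [-2.6, -11.4, 3.8]
grip_width: 35.9
time: 19.4
tool_pos: [536.3, -156.1, 9.1]
tcp_rot: [-3.139, 0.005, 1.39]
contact_force: [-2.0, -4.3, 5.7]
grip_width: 35.5
time: 19.9
tool_pos: [536.3, -156.2, 9.1]
tcp_rot: [-3.139, 0.005, 1.39]
contact_force: [-2.3, -5.4, 5.8]
grip_width: 35.5
time: 20.4
tool_pos: [536.3, -156.1, 9.1]
tcp_rot: [-3.139, 0.006, 1.39]
contact_force: [-2.3, -5.1, 6.6]
grip_width: 36.0
top bub-vial (1.9, 1.5) bub-ring (2.0, 1.1) ring-vial (-0.2, 0.4) ring axes px/8 [74. 78.] npale 1543
scene bub-vial (1.7, 0.8) bub-ring (1.3, 1.1) ring-vial (0.3, -0.3) ring axes px/8 [70. 76.] npale 1472
```

View pics/b1.png

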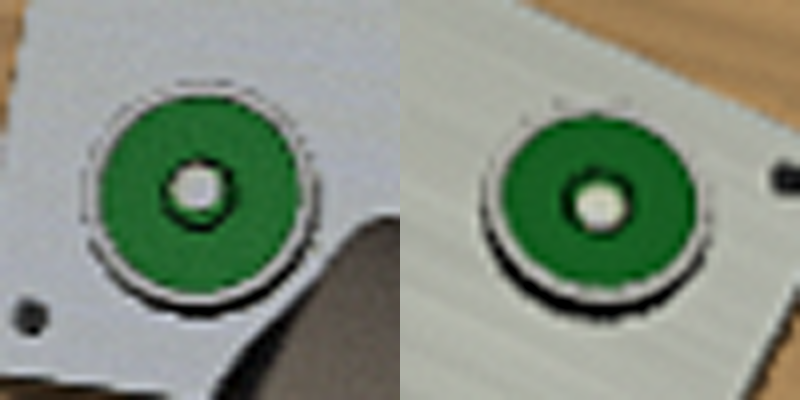

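```bash
python3 -m inch '[0.02,0.12,-0.02,0.35,0,0,-1, 0.03,0.18,-0.02,0.35,0,0,-1, 0.04,0.24,-0.02,0.35,0,0,-1, 0.05,0.29,-0.02,0.35,0,0,-1, 0.06,0.33,-0.02,0.35,0,0,-1]'
python3 -m inch '[0.01,0.06,-0.02,0,0,0,-1, 0.01,0.05,-0.02,0,0,0,-1, 0.01,0.04,-0.02,0,0,0,-1, 0.01,0.03,-0.02,0,0,0,-1, 0.01,0.03,-0.02,0,0,0,-1]'
python3 -m inch '[0,0.02,-0.02,0,0,0,-1, 0,0.02,-0.02,0,0,0,-1, 0,0.02,-0.02,0,0,0,-1, 0,0.02,-0.02,0,0,0,-1, 0,0.02,-0.02,0,0,0,-1]'
python3 -m inch '[0,0,0,0,0,0,-1, 0,0,0,0,0,0,-1, 0,0,0,0,0,0,-1, 0,0,0,0,0,0,-1, 0,0,0,0,0,0,-1]'
python3 - <<'E'
from h import *
t=bot.capture("top");s=bot.capture("scene")
bubble("top",t); bubble("scene",s)
E
```

```text
time: 21.0
tool_pos: [536.8, -155.1, 9.1]
tcp_rot: [-3.139, 0.003, 1.39]
contact_force: [-4.0, -12.4, 3.8]
grip_width: 35.5
time: 21.5
tool_pos: [536.7, -155.1, 9.1]
tcp_rot: [-3.139, 0.003, 1.39]
contact_force: [-1.3, -3.0, 5.8]
grip_width: 35.7
time: 22.0
tool_pos: [536.7, -155.1, 9.1]
tcp_rot: [-3.139, 0.003, 1.389]
contact_force: [-1.5, -2.8, 5.5]
grip_width: 36.1
time: 22.5
tool_pos: [536.7, -155.1, 9.1]
tcp_rot: [-3.139, 0.003, 1.389]
contact_force: [-0.9, -1.8, 5.5]
grip_width: 35.8
top bub-vial (0.7, 0.7) bub-ring (0.9, 0.4) ring-vial (-0.3, 0.3) ring axes px/8 [74. 79.] npale 1657
scene bub-vial (0.4, 0.1) bub-ring (0.3, 0.4) ring-vial (0.1, -0.2) ring axes px/8 [68. 78.] npale 1552
```

```bash
python3 -m inch '[0,0,0,0,0,0,0.1, 0,0,0,0,0,0,0.1, 0,0,0,0,0,0,0.1, 0,0,0,0,0,0,0.1, 0,0,0,0,0,0,0.1]'
python3 -m inch '[0,0,0,0,0,0,0.3, 0,0,0,0,0,0,0.3, 0,0,0,0,0,0,0.3, 0,0,0,0,0,0,0.3, 0,0,0,0,0,0,0.3]'
python3 -m inch '[0,0,0,0,0,0,0.3, 0,0,0,0,0,0,0.3, 0,0,0,0,0,0,0.3, 0,0,0,0,0,0,0.3, 0,0,0,0,0,0,0.3]'
python3 - <<'E'
from h import *
t=bot.capture("top");s=bot.capture("scene")
bubble("top",t); bubble("scene",s)
cv2.imwrite("pics/w5.png",bot.capture("wrist")[:,:,::-1])
a=cv2.resize(t[168:218,192:242],None,fx=8,fy=8,interpolation=cv2.INTER_CUBIC);b=cv2.resize(s[217:267,295:345],None,fx=8,fy=8,interpolation=cv2.INTER_CUBIC)
cv2.imwrite("pics/b2.png",np.hstack([a,b])[:,:,::-1])
E
```

```text
time: 23.1
tool_pos: [536.6, -154.9, 8.9]
tcp_rot: [-3.138, 0.003, 1.389]
contact_force: [-0.1, 0.2, 0.7]
grip_width: 50.7
time: 23.6
tool_pos: [536.6, -154.9, 8.9]
tcp_rot: [-3.138, 0.003, 1.389]
contact_force: [-0.7, 0.6, -0.4]
grip_width: 58.9
time: 24.1
tool_pos: [536.6, -155.0, 8.9]
tcp_rot: [-3.138, 0.003, 1.389]
contact_force: [-0.2, -0.5, 0.3]
grip_width: 59.7
top bub-vial (0.9, 0.9) bub-ring (1.0, 0.6) ring-vial (-0.1, 0.3) ring axes px/8 [73. 79.] npale 1637
scene bub-vial (0.6, 0.3) bub-ring (0.5, 0.4) ring-vial (0.1, -0.1) ring axes px/8 [68. 78.] npale 1515
```

View pics/w5.png

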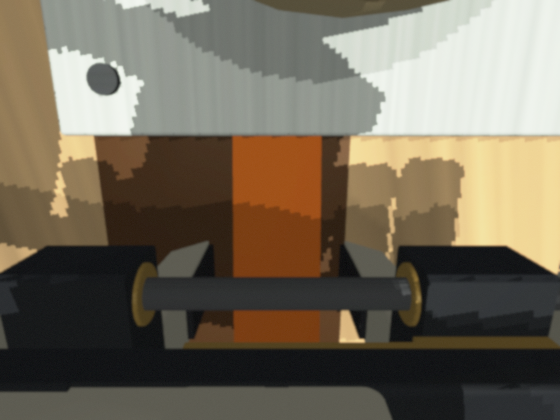

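View pics/b2.png

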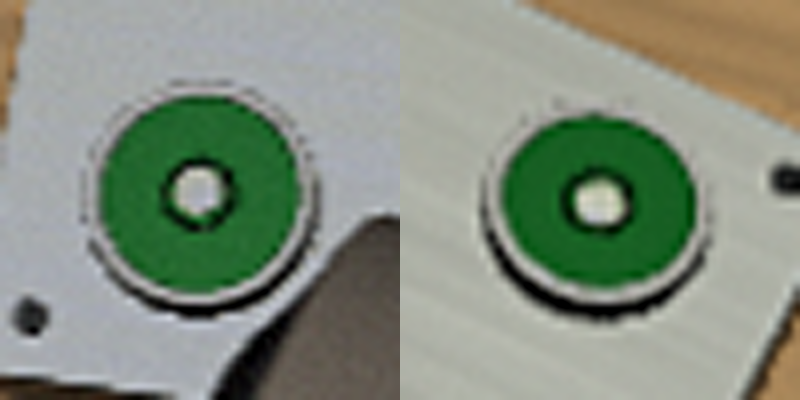

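```bash
python3 -m inch '[0,0,0.5,0,0,0,0.3, 0,0,2,0,0,0,0.3, 0,0,5,0,0,0,0.3, 0,-1.5,9,0,0,0,0.3, 0,-3,12,0,0,0,0.3]'
python3 -m inch '[0,-1,0,0,0,0,0.3, 0,-2,0,0,0,0,0.3, 0,-2,0,0,0,0,0.3, 0,-2,0,0,0,0,0.3, 0,-2,0,0,0,0,0.3]'
python3 -m inch '[0,0,0,0,0,0,0.3, 0,0,0,0,0,0,0.3, 0,0,0,0,0,0,0.3, 0,0,0,0,0,0,0.3, 0,0,0,0,0,0,0.3]'
python3 - <<'E'
from h import *
t=bot.capture("top");s=bot.capture("scene")
bubble("top",t); bubble("scene",s)
cv2.imwrite("pics/s6.png",s[:,:,::-1]);cv2.imwrite("pics/w6.png",bot.capture("wrist")[:,:,::-1])
E
```

```text
time: 24.75
tool_pos: [537.1, -185.1, 131.5]
tcp_rot: [-3.14, 0.003, 1.39]
contact_force: [0.9, 0.7, 0.5]
grip_width: 59.6
time: 25.25
tool_pos: [536.5, -204.4, 130.3]
tcp_rot: [-3.138, 0.002, 1.391]
contact_force: [-0.1, 0.4, 1.1]
grip_width: 59.4
time: 25.75
tool_pos: [536.5, -204.3, 130.3]
tcp_rot: [-3.138, 0.002, 1.391]
contact_force: [0.5, 0.3, -0.3]
grip_width: 59.5
top bub-vial (0.9, 0.9) bub-ring (1.0, 0.6) ring-vial (-0.1, 0.3) ring axes px/8 [73. 78.] npale 1666
scene bub-vial (0.6, 0.2) bub-ring (0.5, 0.4) ring-vial (0.1, -0.2) ring axes px/8 [68. 78.] npale 1523
```

View pics/w6.png

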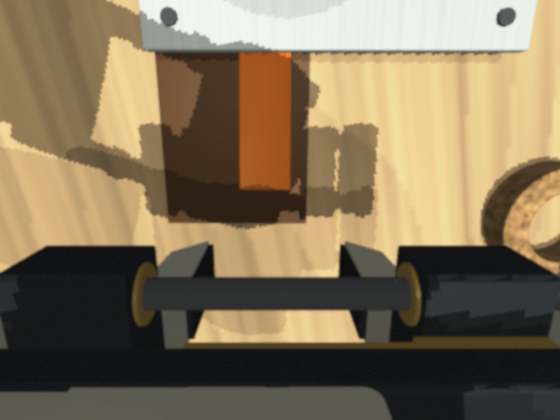

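View pics/s6.png

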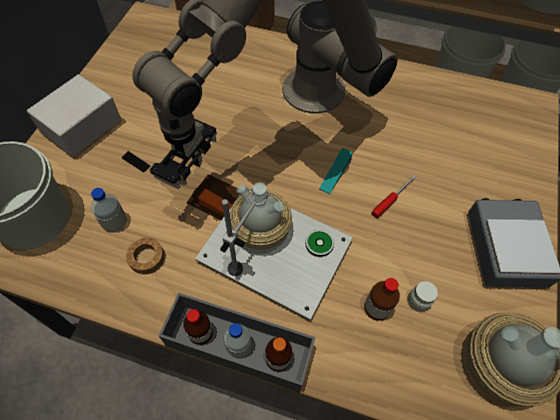

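The wrist picture shows the wedge under the plate edge (columns 240–290, thick end at row 189), and the hand is clear. The scene picture shows the bystanders where they were. The bubble is steady inside the ring, so I'm handing in.

```bash
python3 -c "
from plant import bot
print(bot.close_job())"
```

```text
the job is handed in; nothing more can be done
None
```

I slid the orange wedge in under the right-hand edge of the plate until the bubble sat inside the black ring. I then let go, backed the hand away and handed the job in at about 26 s. The hand-in gives no verdict, so these are my own last checks.

- **Bubble:** after release and retreat it was steady. It lay about 1.2 mm from the ring centre in the top camera and about 0.65 mm in the scene camera, against a limit of 2 mm. The two views differ by about 0.5 mm.
- **Wedge:** it sits at about rig x −52 mm, lying on the hardboard. I did not measure its tilt after release. By the arm's travel, the thin end is about 54 mm in under the plate.
- **Forces:** the force at the wrist while pushing read up to about 13 N along the push and did not climb sharply. I could not read the force between wedge and plate directly. That the wedge carries the plate is inferred from the plate staying level once I let go.
- **Rest of the scene:** I saw no shift of the rig in the pictures, but did not measure it at the end. The bystanders look where they were, and the hand is clear of everything.

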